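Proof-tug a screw feeder's cassette and fill it

TASK

Get the screw feeder with the blue cassette ready for the shift. First take the cassette by its grip plate and give it a steady pull of about 12 N straight out along its axis for half a second to prove that its latch holds it, without forcing the latch, and let it settle home again; then pour all eight screws from the scoop into it and stand the empty scoop back upright on its teal mat. Leave the orange cassette and the other things on the bench alone.

Things in the scene. Friction and masses are not known exactly. Their poses are not given: they have to be found in the camera images.
- blue_cassette (a joint): How far the blue cassette is drawn out of its feeder along its own axis, m; 0 = home. It slides only along that axis, which leans 30 degrees from vertical to the feeder's front. A spring latch holds it: it stays put up to about 4 N of pull, then rises 1 mm for each further 2 N (4 mm at 12 N), and springs home when let go. Beyond 20 N (8 mm) the latch is forced.
- blue_grip (a point): Centre of the blue cassette's grip plate: 92 mm wide (y), 10 mm thick (x), standing 32 mm (z) above the rim on the rear wall, both faces free; the point is 18 mm above the rim, 14 mm below the plate's top, 76 mm above the deck. Axes: z outwards along the pull (30 degrees from vertical, leaning to the feeder's front), x up the deck to the rear, y along the plate.
- blue_mouth (a point): Centre of the open mouth of the blue cassette, in its rim's plane; axes as blue_grip. An open box, inside 70 (x) x 90 (y) x 55 mm deep, walls 3 mm, empty at first; the grip plate stands at x = +39 mm. It plugs into a white feeder 220 x 128 mm, 172 mm high at the rear, its deck sloping down to the front, which faces the robot; a rail sticks out 50 mm there.
- blue_sensor (a point): Middle of the top of the level sensor on the blue feeder (x to the rear, z up): a black box 24 x 44 mm, 34 mm high, on a fixed post 34 mm wide, 270 mm above the bench, upright behind the grip plate. It leaves no room for a gripper straight above the plate; along the cassette's axis the way is free.
- orange_cassette (a joint): The same for the orange cassette of the identical feeder beside it, which is already full; leave it alone.
- orange_grip (a point): Centre of the grip plate of the orange cassette, as blue_grip.
- mat_mid (a point): Centre of the top of the teal rubber mat, 200 mm (x) by 150 mm (y), 3 mm thick, fixed on the bench to the left or right of the feeders. The scoop stands on it at the start.
- scoop_mid (a point): The steel scoop (150 g): point 16 mm above the underside of its floor's centre; z up, x to its pouring lip. Floor 70 (x) x 66 mm (y), 3 mm thick; side and rear walls 32 mm high, 3 mm thick. In front the floor runs into a lip: a ramp 40 mm long rising 25 degrees, between side walls. The screws slide out once it is tipped 60 to 80 degrees, lip down.
- scoop_grip (a point): Grip point of the scoop's black handle, axes as scoop_mid, 69 mm behind it (-x) and 42 mm higher. The handle is a straight bar 14 mm wide (y), 18 mm thick, 82 mm long, rising from the rear wall and leaning back (to -x) 40 degrees from the scoop's z; the point is in mid-section, 50 mm from its foot, 32 mm from its end.
- scoop_lip (a point): Middle of the scoop's pouring edge at the ramp's end, axes as scoop_mid, 71 mm ahead of it (+x) and 4 mm higher.
- screw1_mid (a point): Middle of one of the eight loose socket-head screws that lie in the scoop at the start: 24 mm long along x, head 13 mm across and 8 mm long, shank 8 mm, about 12 g.
- screw2_mid (a point): Middle of one of the eight loose socket-head screws that lie in the scoop at the start: 24 mm long along x, head 13 mm across and 8 mm long, shank 8 mm, about 12 g.
- screw3_mid (a point): Middle of one of the eight loose socket-head screws that lie in the scoop at the start: 24 mm long along x, head 13 mm across and 8 mm long, shank 8 mm, about 12 g.
- screw4_mid (a point): Middle of one of the eight loose socket-head screws that lie in the scoop at the start: 24 mm long along x, head 13 mm across and 8 mm long, shank 8 mm, about 12 g.
- screw5_mid (a point): Middle of one of the eight loose socket-head screws that lie in the scoop at the start: 24 mm long along x, head 13 mm across and 8 mm long, shank 8 mm, about 12 g.
- screw6_mid (a point): Middle of one of the eight loose socket-head screws that lie in the scoop at the start: 24 mm long along x, head 13 mm across and 8 mm long, shank 8 mm, about 12 g.
- screw7_mid (a point): Middle of one of the eight loose socket-head screws that lie in the scoop at the start: 24 mm long along x, head 13 mm across and 8 mm long, shank 8 mm, about 12 g.
- screw8_mid (a point): Middle of one of the eight loose socket-head screws that lie in the scoop at the start: 24 mm long along x, head 13 mm across and 8 mm long, shank 8 mm, about 12 g.
- screwdriver: Bystander: the hand screwdriver lying behind the mat or bit block, on the left, 190 mm long; origin at its underside. Leave it where it is.
- thread_lock: Bystander: a small blue bottle with a red cap, 34 mm across, 85 mm high, behind on the right; origin at its underside. Leave it where it is.
- nut_socket: Bystander: a dark steel nut socket standing in front of the feeders, 24 mm across, 50 mm high; origin at its underside. Leave it where it is.
- washer_tub: Bystander: a yellow tub 68 mm across, 40 mm high, behind on the right; origin at its underside. Leave it where it is.

How it is judged:
On the way, in this order (a step that is already met when the one before it is completed fails the run):
1. the blue cassette is pulled along its axis with at least about 8 N (drawn out more than 2 mm against its latch) for 0.3 s (value of joint blue_cassette above 0.002 m), for 0.3 s.
2. all eight screws are in the blue cassette, which is fully home (x of screw1_mid in the frame of blue_mouth between -0.037 and 0.037 m and y of screw1_mid in the frame of blue_mouth between -0.047 and 0.047 m and z of screw1_mid in the frame of blue_mouth between -0.062 and 0 m and x of screw2_mid in the frame of blue_mouth between -0.037 and 0.037 m and y of screw2_mid in the frame of blue_mouth between -0.047 and 0.047 m and z of screw2_mid in the frame of blue_mouth between -0.062 and 0 m and x of screw3_mid in the frame of blue_mouth between -0.037 and 0.037 m and y of screw3_mid in the frame of blue_mouth between -0.047 and 0.047 m and z of screw3_mid in the frame of blue_mouth between -0.062 and 0 m and x of screw4_mid in the frame of blue_mouth between -0.037 and 0.037 m and y of screw4_mid in the frame of blue_mouth between -0.047 and 0.047 m and z of screw4_mid in the frame of blue_mouth between -0.062 and 0 m and x of screw5_mid in the frame of blue_mouth between -0.037 and 0.037 m and y of screw5_mid in the frame of blue_mouth between -0.047 and 0.047 m and z of screw5_mid in the frame of blue_mouth between -0.062 and 0 m and x of screw6_mid in the frame of blue_mouth between -0.037 and 0.037 m and y of screw6_mid in the frame of blue_mouth between -0.047 and 0.047 m and z of screw6_mid in the frame of blue_mouth between -0.062 and 0 m and x of screw7_mid in the frame of blue_mouth between -0.037 and 0.037 m and y of screw7_mid in the frame of blue_mouth between -0.047 and 0.047 m and z of screw7_mid in the frame of blue_mouth between -0.062 and 0 m and x of screw8_mid in the frame of blue_mouth between -0.037 and 0.037 m and y of screw8_mid in the frame of blue_mouth between -0.047 and 0.047 m and z of screw8_mid in the frame of blue_mouth between -0.062 and 0 m and value of joint blue_cassette below 0.0015 m), for 0.2 s.
At the end, for the whole second after the job is handed in: All eight screws lie in the blue cassette below its rim, the cassette is fully home (within 1.5 mm) and so is the orange one, and the empty scoop stands upright (within 7 degrees) on the mat, its floor's centre within 50 mm of the mat's centre (all of step 2 and horizontal distance between scoop_mid and mat_mid below 0.05 m and angle between scoop_mid's own z axis and vertical below 0.12 rad and z of scoop_mid in the frame of mat_mid between 0.01 and 0.024 m and value of joint orange_cassette below 0.0015 m); the robot touches nothing.
It fails at once if the blue cassette's latch is forced: pulled with more than about 20 N (drawn out more than 8 mm) (value of joint blue_cassette above 0.008 m).
It fails at once if the orange cassette is pulled out (more than 3 mm) (value of joint orange_cassette above 0.003 m).
It fails at once if another loose thing on the bench is moved by more than 30 mm (distance of any of screwdriver, thread_lock, nut_socket, washer_tub from where it was at the start of the episode above 0.03 m).
It also fails if it takes over 72 s, if anything falls off the work surface, if the arm or the gripper's body presses on something with over 40 N, if the wrist force passes 120 N, or if a joint passes its speed limit or range.

ROBOT

A 6-joint arm with a two-finger parallel gripper is mounted at the origin on the work surface. World frame = base frame: x ahead of the robot, y to its left, z up, the work surface at z = 0. Lengths are in m, angles in rad, forces in N, time in s.
With the tool pointing down it reaches from about 0.275 to 0.75 m from the base axis. Payload 10.2 kg.
Tool frame: the origin (TCP) lies midway between the tips of the shut fingers; the grasp point (between the pads) lies 19 mm behind it (env.hold_point_z is the distance from the TCP to the grasp point, in m); z points along the fingers, y is the line along which they close (so a half turn about z gives the same grasp; the last joint's range is limited). The gripper opens to 85 mm and grips with 20 to 120 N. Pads are 22 mm wide; open, the fingers measure 114 mm over their backs; the gripper's body (76 mm by 85 mm) begins 54 mm behind the grasp point. The pads swing forward as they close: fully open they stand 13 mm farther back than shut.
Start: joints at [0.912, 0.313, 1.498, -0, 1.331, -0.223], TCP at [0.222, 0.476, 0.231] pointing down, gripper open.
Joint ranges: [-2.94, 2.94], [-0.97, 2.17], [0.19, 2.56], [-1.23, 4.37], [0.02, 3.11], [-2.88, 2.88]. Speed limits (rad/s): [2.39, 2.39, 3.01, 3.14, 3.14, 3.14].

INTERFACE

Orientations are given as a unit quaternion [x, y, z, w].
In Python, from bench import env, kinematics, monitor, eyes, job gives the robot as it stands. The module is installed in compiled form; this text tells all that it offers. Calls block until the motion is done:
- env.reach(position, orientation): joint-space move of the TCP to a pose.
- env.movel(position, velocity=0.15, frame=None, guard=None): straight line of the TCP; frame=None keeps the orientation; velocity is the mean speed in m/s. With guard (N) it stops when the force on the tool has changed by that much, and returns True; else False.
- env.set_joints(angles): joint-space move.
- env.release() and env.close_gripper(effort=None): open the fingers fully, or close them until they stop; effort is the grip in N (None keeps the last).
- env.hold(seconds).
- kinematics.ik(position, orientation): joint angles nearest the present ones, or None.
- monitor.sense(): the state.
- eyes.grab_frame(name): name is "side" or "top"; returns a dict with "frame" (480x640x3 uint8, red, green, blue), "mtx" (3x3 intrinsics, pixels), "k1" (the pictures are not rectified: a ray, as slopes to the right and down, at radius r is drawn at 1 + k1 r^2 times it, then the intrinsics apply), "view" (4x4, takes a point from world to camera coordinates). Camera axes: x right, y down, z forward; pixel columns grow to the right and rows downward; lengths in m; the calibration is good to about 2 mm. A picture is of the moment at which its call begins. There is no depth.
A pose or a line that the arm cannot do raises env.MotionError and nothing moves.
- job.hand_in(): hands the job in; it is judged then, once.
The state is a dict: "clock": time; "joints": joint angles; "qvel": joint speeds; "joint_efforts": joint torques, N m; "position": TCP position; "ee_rot": TCP orientation; "contact_force": force on the tool from outside, world axes, zero at the start; "ft_torque": the same for the moment, N m; "finger_gap": opening from 0.0 (shut) to 1.0 (fully open); "gripper_force": force on a finger pad.
Only numpy, scipy, OpenCV 4.12 (cv2) and the standard library are available. Lean on these libraries where they do the work, as an engineer would, in place of code of your own. Each camera call takes 0.05 s, during which the arm holds its last target. There are 200 camera calls.

## Working session

There is one attempt and no reset: what is moved stays moved. The work goes in short steps, each a Python script; the robot and the scene stay as the last script left them, time stands still between calls to the robot, and variables do not carry over. Pictures are saved under pics/ and viewed, at most 10 in all, crops included, and the job is handed in when it is done.

```bash
mkdir -p pics; python3 - <<'E'
from bench import env, kinematics, monitor, eyes, job
import cv2, numpy as np
np.set_printoptions(precision=4,suppress=True)
for n in ("side","top"):
    f=eyes.grab_frame(n); cv2.imwrite(f"pics/{n}0.png",f["frame"][:,:,::-1]); print(n,f["mtx"],f["k1"],f["view"], "cam pos",-f["view"][:3,:3].T@f["view"][:3,3])
s=monitor.sense(); print(s, env.hold_point_z)
E
```

```text
side [[524.6833   0.     324.7996]
 [  0.     524.6833 237.4707]
 [  0.       0.       1.    ]] -0.013118747943265209 [[ 0.9536 -0.3003  0.0224 -0.5492]
 [-0.1377 -0.501  -0.8544  0.2186]
 [ 0.2678  0.8117 -0.5191  1.0831]
 [ 0.      0.      0.      1.    ]] cam pos [ 0.2637 -0.9346  0.7613]
top [[469.776   0.    323.358]
 [  0.    469.776 240.372]
 [  0.      0.      1.   ]] -0.06867640584315532 [[-0.0162 -0.9998 -0.0065 -0.0067]
 [-0.9873  0.0171 -0.1581  0.6005]
 [ 0.1582  0.0039 -0.9874  1.0899]
 [ 0.      0.      0.      1.    ]] cam pos [ 0.4203 -0.0212  1.1711]
{'clock': 0.1, 'joints': array([ 0.9116,  0.3134,  1.4983, -0.    ,  1.331 , -0.2234]), 'qvel': array([-0.0011, -0.0022, -0.0034,  0.0004, -0.0002,  0.0013]), 'joint_efforts': array([  0.0034, -41.2911, -26.0138,  -0.0001,   0.0031,   0.    ]), 'position': array([0.2215, 0.4757, 0.2308]), 'ee_rot': array([ 0.2162,  0.9764, -0.0005, -0.0002]), 'contact_force': array([ 0.5021, -0.0663, -0.8426]), 'ft_torque': array([ 0.0129, -0.0675,  0.0343]), 'gripper_force': 0.0, 'finger_gap': 1.000292424349876} 0.0187
```

View pics/side0.png

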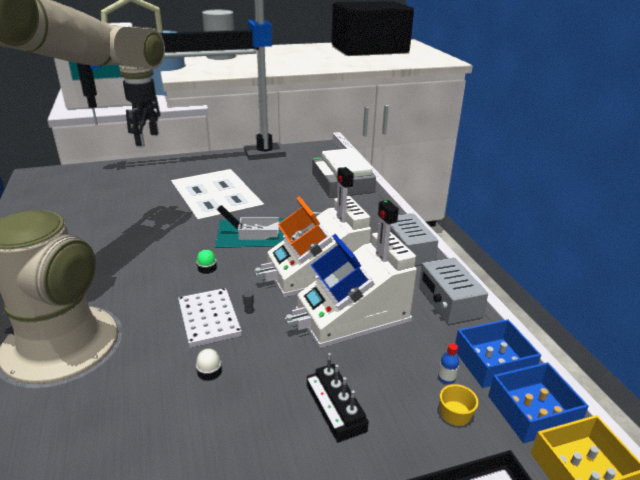

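View pics/top0.png

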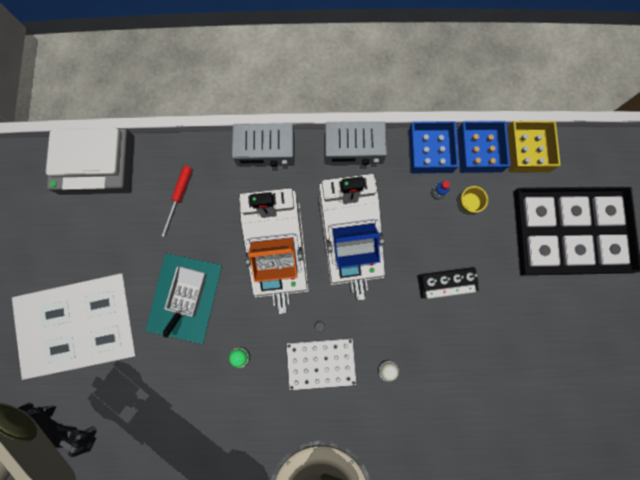

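Side view: the blue feeder is at about (355,280), orange at (315,235), and the scoop on its mat at about (255,230). In the top view, blue is at (352,230), orange at (272,240), and the scoop at (185,297). Next I'll zoom in for exact pixels.

```bash
python3 - <<'E'
import cv2
a=cv2.imread("pics/side0.png")[150:345,210:430]; cv2.imwrite("pics/side_c.png",cv2.resize(a,None,fx=3,fy=3,interpolation=cv2.INTER_CUBIC))
a=cv2.imread("pics/top0.png")[165:350,140:395]; cv2.imwrite("pics/top_c.png",cv2.resize(a,None,fx=3,fy=3,interpolation=cv2.INTER_CUBIC))
E
```

```text
(no output)
```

View pics/side_c.png

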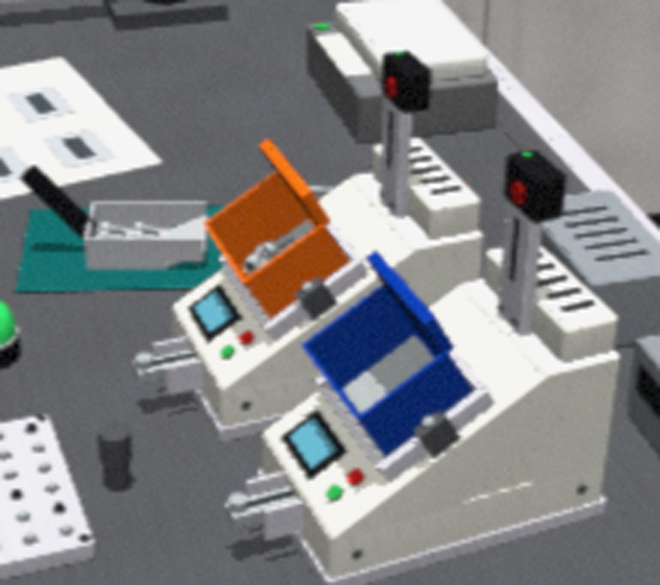

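View pics/top_c.png

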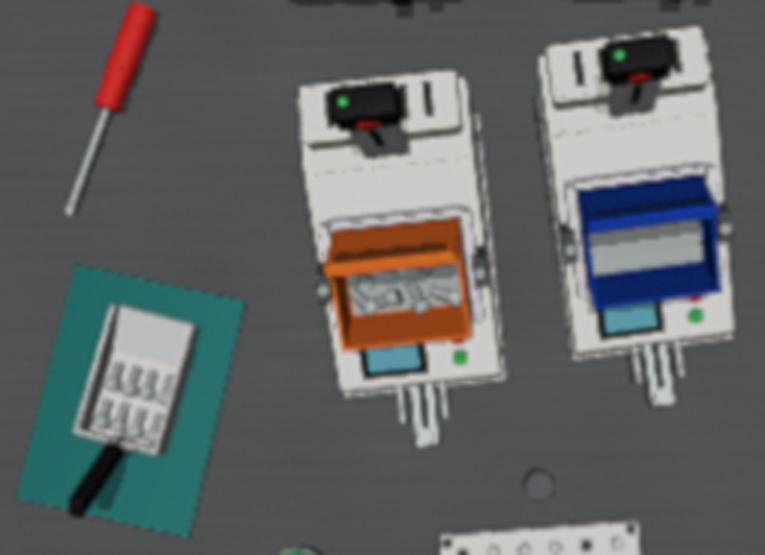

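The zoomed side view shows the blue plate's top edge running from (378,257) to (440,347), and the top view shows it from (581,226) to (718,208). The mat corners, scoop corners and handle end are also clear. I'll triangulate from these.

```bash
cat > vis.py <<'E'
import numpy as np, cv2
from scipy.optimize import least_squares
from scipy.spatial.transform import Rotation as R
np.set_printoptions(precision=4,suppress=True)
V={"side":(np.array([[524.6833,0,324.7996],[0,524.6833,237.4707],[0,0,1]]),-0.013118748,None),
"top":(np.array([[469.776,0,323.358],[0,469.776,240.372],[0,0,1]]),-0.068676406,None)}
import json,os
def load():
    from bench import eyes
    return {n:eyes.grab_frame(n) for n in ("side","top")}
def proj(c,P):
    P=np.atleast_2d(P); T=c["view"]; k=c["k1"]
    return cv2.projectPoints(P.reshape(-1,1,3),cv2.Rodrigues(T[:3,:3])[0],T[:3,3],c["mtx"],np.array([k,0,0,0.]))[0].reshape(-1,2)
def tri(C,ps,pt):
    f=lambda X: np.r_[(proj(C["side"],X)-ps).ravel(),(proj(C["top"],X)-pt).ravel()]
    s=least_squares(f,[0.5,0,0.1]); return s.x, s.fun
S=lambda u,v: np.array([u/3+210-.33,v/3+150-.33])
T=lambda u,v: np.array([u/3+140-.33,v/3+165-.33])
E
cat > m.py <<'E'
from vis import *
C=load()
import pickle; pickle.dump({n:{k:C[n][k] for k in("mtx","k1","view")} for n in C},open("cal.pkl","wb"))
pts={"plateL":(S(379,258),T(582,227)),"plateR":(S(440,347),T(718,209)),"frontL":(S(305,347),T(593,305)),"frontR":(S(385,453),T(720,290)),
"led":(S(527,155),T(619,55)),"o_plateL":(S(266,145),T(331,267)),"o_plateR":(S(321,222),T(464,254)),"o_led":(S(400,55),T(343,102)),
"hand_end":(S(30,173),T(78,510)),"hand_foot":(S(86,226),T(116,452)),"mat_fl":(S(20,290),T(18,497)),"sc_rr":(S(86,237),T(160,454)),"sc_rl":(S(91,203),T(76,432))}
X={}
for k,(a,b) in pts.items():
    x,r=tri(C,a,b); X[k]=x; print(k,x,"res",r)
d=lambda a,b: np.linalg.norm(X[a]-X[b])
print(d("plateL","plateR"),d("frontL","frontR"),d("o_plateL","o_plateR"),d("sc_rr","sc_rl"),d("hand_end","hand_foot"))
def onz(uv,z): 
    return least_squares(lambda p: (proj(C["top"],[p[0],p[1],z])-uv).ravel(),[.5,0]).x
m=[onz(T(*p),.003) for p in [(78,265),(245,300),(190,537),(18,497)]]
print("mat",np.array(m),np.mean(m,0),[np.linalg.norm(m[i]-m[i-1]) for i in range(4)], np.degrees(np.arctan2(*(m[0]-m[3])[::-1])))
E
python3 m.py
```

```text
plateL [ 0.5804 -0.0399  0.1896] res [-1.5026  0.2296  0.335  -1.4869]
plateR [ 0.5925 -0.1376  0.1762] res [-0.7286  0.1265  0.1876 -0.7813]
frontL [ 0.5281 -0.0473  0.1289] res [ 0.0527 -0.0062 -0.0109  0.0543]
frontR [ 0.5486 -0.1469  0.1035] res [-3.112   0.4394  0.7577 -3.488 ]
led [ 0.679  -0.0644  0.2706] res [-0.0428  0.0098  0.0114 -0.0411]
o_plateL [0.5501 0.1371 0.1961] res [ 0.4494 -0.05   -0.0781  0.3935]
o_plateR [0.564  0.0447 0.1747] res [-1.1887  0.1543  0.2348 -1.1182]
o_led [0.6507 0.1181 0.2698] res [-0.0981  0.0177  0.0201 -0.0829]
hand_end [0.3825 0.3485 0.0857] res [-0.6555  0.0004  0.073  -0.5488]
hand_foot [0.4272 0.3376 0.0295] res [-0.927   0.0235  0.1178 -0.8004]
mat_fl [ 0.3811  0.4737 -0.1155] res [ 2.0713 -0.0004 -0.2417  1.8015]
sc_rr [0.4235 0.2987 0.0403] res [-0.1401  0.0037  0.018  -0.1228]
sc_rl [0.4409 0.3694 0.0348] res [ 0.2864 -0.0084 -0.0365  0.2423]
0.09929679651089851 0.10489165747767769 0.09590662362940647 0.07308202528554687 0.07258020924746378
mat [[0.5819 0.3833]
 [0.5501 0.2404]
 [0.3557 0.283 ]
 [0.3892 0.4276]] [0.4692 0.3336] [np.float64(0.19782417146667225), np.float64(0.1463828411786461), np.float64(0.19902830694225987), np.float64(0.1483942964208268)] -12.951830416944329
```

```bash
cat > fit.py <<'E'
from vis import *
import pickle; C=pickle.load(open("cal.pkl","rb"))
def frame(p):  # x,y,z of mouth centre, yaw
    return R.from_euler("ZY",[p[3],-np.pi/6]).as_matrix(), np.array(p[:3])
def w(p,q): M,t=frame(p); return np.atleast_2d(q)@M.T+t
if __name__=="__main__":
    obs=[((.039,.046,.032),S(379,258),T(582,227)),((.039,-.046,.032),S(440,347),T(718,209)),((-.038,.048,0),S(305,347),T(593,305)),((-.038,-.048,0),None,T(720,290))]
    def f(p):
        o=[]
        for q,a,b in obs:
            X=w(p,np.array(q)); 
            if a is not None:o.append(proj(C["side"],X)[0]-a)
            o.append(proj(C["top"],X)[0]-b)
        return np.concatenate(o)
    s=least_squares(f,[.55,-.09,.13,.1],loss="soft_l1"); print(s.x,np.degrees(s.x[3])); print(f(s.x).reshape(-1,2))
    p=s.x; print("axes",frame(p)[0].T[2]); print("grip",w(p,[.039,0,.018]))
    onz=lambda uv: least_squares(lambda q:(proj(C["side"],[q[0],q[1],0])-uv).ravel(),[.5,0]).x
    a,b=onz(S(330,580)),onz(S(605,508)); print("base",a,b,np.linalg.norm(b-a),np.degrees(np.arctan2(*(b-a)[::-1])))
    box=[(x,y,z) for z in(0,) for x,y in((-.038,-.048),(.038,-.048),(.038,.048),(-.038,.048))]
    pl=[(x,y,z) for z in(0,.032) for x,y in((.034,-.046),(.044,-.046),(.044,.046),(.034,.046))]
    ims=[]
    for n,(x0,y0,W,H) in {"side":(300,220,85,90),"top":(320,210,85,70)}.items():
        im=cv2.resize(cv2.imread(f"pics/{n}0.png")[y0:y0+H,x0:x0+W],None,fx=4.7,fy=4.7,interpolation=cv2.INTER_CUBIC)
        for q,c in((box,(0,255,255)),(pl[:4],(0,255,0)),(pl[4:],(255,255,0))):
            u=(proj(C[n],w(p,np.array(q)))+.5-[x0,y0])*4.7
            cv2.polylines(im,[u.round().astype(int)],True,c,1)
        ims.append(cv2.copyMakeBorder(im,0,423-im.shape[0],0,0,0))
    cv2.imwrite("pics/ov.png",np.hstack(ims)[:, :800])
E
python3 fit.py
```

```text
[ 0.5665 -0.0911  0.1441  0.1023] 5.864073512081155
[[-1.3431  0.4753]
 [ 2.0706 -1.2189]
 [-2.46   -6.6311]
 [-0.1437 -0.3363]
 [ 0.3427  1.2935]
 [-0.2887 -0.1342]
 [-0.0937 -0.2354]]
axes [-0.4974 -0.0511  0.866 ]
grip [[ 0.5912 -0.0886  0.1791]]
base [ 0.5179 -0.1484] [ 0.738 -0.131] 0.2207394642741799 4.5216507971833995
```

View pics/ov.png

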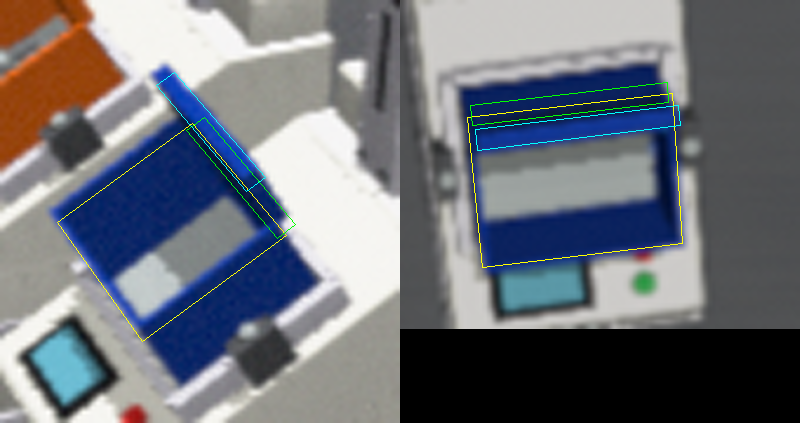

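```bash
cat > fit2.py <<'E'
from fit import *
s_=lambda u,v: np.array([u/4.7+300-.4,v/4.7+220-.4]); t_=lambda u,v: np.array([u/4.7+320-.4,v/4.7+210-.4])
q=[(-.038,.048,0),(-.038,-.048,0),(.034,.046,.032),(.034,-.046,.032),(.044,.046,.032),(.044,-.046,.032)]
s=[s_(52,212),s_(137,336),s_(154,74),s_(252,192),s_(168,66),s_(267,186)]
t=[t_(84,266),t_(283,243),t_(76,148),t_(281,124),t_(72,131),t_(278,106)]
def f(p): 
    X=w(p,q); return np.r_[(proj(C["side"],X)-s),(proj(C["top"],X)-t)].ravel()
r=least_squares(f,[.55,-.09,.13,.1],loss="soft_l1"); p=r.x; print(p,np.degrees(p[3]),"grip",w(p,[.039,0,.018])); print(f(p).reshape(-1,2).round(1).tolist())
for a,b in zip(s,t): print(tri(C,a,b)[0])
E
python3 fit2.py
```

```text
[ 0.5658 -0.0911  0.1464  0.1065] 6.103245856839741 grip [[ 0.5904 -0.0885  0.1815]]
[[0.6, 1.1], [0.8, 0.0], [-0.0, 1.3], [-1.6, -1.2], [0.8, 0.2], [-0.7, -3.0], [-0.3, 0.3], [-0.1, -0.1], [0.2, 0.5], [-0.3, 0.3], [0.6, -0.3], [0.0, -0.3]]
[ 0.5273 -0.0473  0.1308]
[ 0.5371 -0.1422  0.1278]
[ 0.5746 -0.0434  0.194 ]
[ 0.5861 -0.1367  0.1885]
[ 0.5819 -0.0417  0.196 ]
[ 0.5937 -0.1353  0.1894]
```

Refit with close-up corners: blue grip at (0.590, -0.089, 0.1815), yaw about 6°. The rim sits 58 mm above the deck and the residuals are about 1 px, so it's consistent with the text. For the scoop, mid is at (0.469, 0.325), yaw -13.5°, and the handle end is at z 0.0857 against 0.0855 expected. Next I check reachability.

```bash
cat > h.py <<'E'
import numpy as np
from scipy.spatial.transform import Rotation as R
from bench import env, kinematics, monitor, eyes, job
np.set_printoptions(precision=4,suppress=True)
HZ=env.hold_point_z
YF=np.radians(6.0); B=R.from_euler("ZY",[YF,-np.pi/6]).as_matrix(); MOUTH=np.array([.5658,-.0911,.1464]); GRIP=MOUTH+B@[.039,0,.018]; AX=B[:,2]
def quat(z,y): x=np.cross(y,z); return R.from_matrix(np.c_[x,y,z]).as_quat()
QP=quat(-AX,-B[:,0])        # pull pose; y sign choice
QP2=quat(-AX,B[:,0])
def tcp(grasp,q): return grasp+R.from_quat(q).apply([0,0,HZ])
# scoop
YS=np.radians(-13.4); SM=np.array([.469,.326,.019])
def Rs(yaw,tip=0): return R.from_euler("ZY",[yaw,np.radians(tip)])
def tool_for(Rsc,a,sgn):  # tool orientation holding a scoop of rotation Rsc
    a=np.radians(a); z=Rsc.apply([np.sin(a),0,-np.cos(a)]); return quat(z,Rsc.apply([0,sgn,0]))
def tcp_lip(lip,Rsc,a,sgn):
    q=tool_for(Rsc,a,sgn); return tcp(lip+Rsc.apply([-.140,0,.038]),q),q
def tcp_mid(mid,Rsc,a,sgn):
    q=tool_for(Rsc,a,sgn); return tcp(mid+Rsc.apply([-.069,0,.042]),q),q
def F(): return np.array(monitor.sense()["contact_force"])
E
python3 - <<'E'
from h import *
print("grip",GRIP)
for n,Q in(("QP",QP),("QP2",QP2)):
    for d in(.15,0): print(n,d,kinematics.ik(tcp(GRIP+d*AX,Q),Q))
lip=MOUTH+B@[-.018,0,.010]
for a in(40,50,60):
  for sg in(1,-1):
    p,q=tcp_mid(SM,Rs(YS),a,sg); print(a,sg,"grasp",p,kinematics.ik(p,q))
    for tip in(0,40,75,80):
        p,q=tcp_lip(lip+[0,0,.05],Rs(YF,tip),a,sg); print("   tip",tip,p,kinematics.ik(p,q))
E
```

```text
grip [ 0.5904 -0.0885  0.1815]
QP 0.15 [-0.5521  0.037   1.7506  0.3817  0.9606  2.3267]
QP 0 [-0.4532  0.3311  1.7555  0.4527  0.6499  2.2767]
QP2 0.15 [-0.5521  0.037   1.7506  0.3817  0.9606 -0.8149]
QP2 0 [-0.4532  0.3311  1.7555  0.4527  0.6499 -0.8649]
40 1 grasp [0.4136 0.3392 0.0467] None
   tip 0 [ 0.418  -0.1066  0.2197] None
   tip 40 [ 0.463  -0.1019  0.2965] [-0.4645  0.1576  1.5248  0.      1.4593 -2.1401]
   tip 75 [ 0.5351 -0.0943  0.3258] [-0.2861  0.6802  0.8118 -0.2748  2.2058 -2.062 ]
   tip 80 [ 0.5464 -0.0931  0.3262] [-0.2704  0.7675  0.6939 -0.3262  2.316  -2.0892]
40 -1 grasp [0.4136 0.3392 0.0467] None
   tip 0 [ 0.418  -0.1066  0.2197] [-0.8752 -0.1744  2.2255  0.8043  0.8346  0.1103]
   tip 40 [ 0.463  -0.1019  0.2965] [-0.4645  0.1576  1.5248  0.      1.4593  1.0015]
   tip 75 [ 0.5351 -0.0943  0.3258] [-0.2861  0.6802  0.8118 -0.2748  2.2058  1.0796]
   tip 80 [ 0.5464 -0.0931  0.3262] [-0.2704  0.7675  0.6939 -0.3262  2.316   1.0524]
50 1 grasp [0.4158 0.3387 0.049 ] None
   tip 0 [ 0.4203 -0.1064  0.222 ] None
   tip 40 [ 0.4662 -0.1016  0.2967] [-0.51
[... 663 characters left out ...]
  0.2247] [-1.0743 -0.1673  2.4232  1.352   0.9614  2.6318]
   tip 40 [ 0.4693 -0.1012  0.2976] [-0.5774 -0.012   1.745   0.2391  1.1442 -2.3232]
   tip 75 [ 0.541  -0.0937  0.3231] [-0.333   0.4805  1.0447 -0.1145  1.8527 -2.0274]
   tip 80 [ 0.552  -0.0926  0.323 ] [-0.3114  0.5634  0.9334 -0.1501  1.9622 -2.022 ]
60 -1 grasp [0.4176 0.3382 0.0516] None
   tip 0 [ 0.4222 -0.1062  0.2247] [-1.0743 -0.1673  2.4232  1.352   0.9614 -0.5098]
   tip 40 [ 0.4693 -0.1012  0.2976] [-0.5774 -0.012   1.745   0.2391  1.1442  0.8184]
   tip 75 [ 0.541  -0.0937  0.3231] [-0.333   0.4805  1.0447 -0.1145  1.8527  1.1142]
   tip 80 [ 0.552  -0.0926  0.323 ] [-0.3114  0.5634  0.9334 -0.1501  1.9622  1.1196]
```

```bash
python3 - <<'E'
from h import *
lip=MOUTH+B@[-.018,0,.010]
for a in range(-10,40,5):
  for sg in(1,-1):
    r=[]
    for dz in (0,.1):
        p,q=tcp_mid(SM+[0,0,dz],Rs(YS),a,sg); j=kinematics.ik(p,q); r.append(j is not None)
    g=j
    for tip in(0,30,55,65,70,75,80):
        p,q=tcp_lip(lip,Rs(YF,tip),a,sg); j=kinematics.ik(p,q); r.append(j is not None)
    print(a,sg,r,g,j)
E
```

```text
-10 1 [True, True, True, True, True, True, True, True, True] [ 0.4332  0.4607  1.538   0.1123  1.2823 -0.9433] [-0.2309  1.1436  0.5635 -1.1995  2.7803 -2.7472]
-10 -1 [True, True, True, True, True, True, True, True, True] [0.4332 0.4607 1.538  0.1123 1.2823 2.1983] [-0.2309  1.1436  0.5635 -1.1995  2.7803  0.3944]
-5 1 [True, True, True, True, True, True, True, True, True] [ 0.4572  0.4317  1.5752  0.0596  1.2027 -0.903 ] [-0.2313  1.1236  0.5509 -1.0601  2.7555 -2.6281]
-5 -1 [True, True, True, True, True, True, True, True, True] [0.4572 0.4317 1.5752 0.0596 1.2027 2.2386] [-0.2313  1.1236  0.5509 -1.0601  2.7555  0.5135]
0 1 [True, True, True, True, True, True, True, True, True] [ 0.4828  0.4055  1.6123 -0.      1.1238 -0.8541] [-0.2325  1.0993  0.5475 -0.9286  2.7226 -2.5163]
0 -1 [True, True, True, True, True, True, True, True, True] [ 0.4828  0.4055  1.6123 -0.      1.1238  2.2875] [-0.2325  1.0993  0.5475 -0.9286  2.7226  0.6253]
5 1 [True, True, True, True, True, True, True, True, True] [ 0.5099  0.3826  1.6492 -0.0682  1.0465 -0.7947] [-0.2343  1.0705  0.5535 -0.8083  2.6812
[... 1355 characters left out ...]
[ 0.6285  0.3308  1.7898 -0.4718  0.7841  2.7309] [-0.2498  0.9167  0.6618 -0.4562  2.4398  1.003 ]
30 1 [True, True, True, True, True, True, True, True, True] [ 0.6593  0.3295  1.822  -0.6145  0.7419 -0.2691] [-0.2558  0.8711  0.7055 -0.3956  2.3646 -2.098 ]
30 -1 [False, True, True, True, True, True, True, True, True] [ 0.6593  0.3295  1.822  -0.6145  0.7419  2.8725] [-0.2558  0.8711  0.7055 -0.3956  2.3646  1.0436]
35 1 [True, True, False, True, True, True, True, True, True] [ 0.6899  0.3335  1.8524 -0.7726  0.715  -0.1106] [-0.2626  0.8237  0.754  -0.3428  2.2851 -2.0661]
35 -1 [False, False, True, True, True, True, True, True, True] None [-0.2626  0.8237  0.754  -0.3428  2.2851  1.0755]
```

Grasping the scoop with the tool tilted 30° forward works for all poses. Next is the pull, starting with the approach and grip.

```bash
python3 - <<'E'
from h import *
s=monitor.sense(); env.movel(s["position"]+[0,0,.13],.3)
env.reach(tcp(GRIP+.15*AX,QP2),QP2); print(monitor.sense()["clock"],F())
env.movel(tcp(GRIP+.05*AX,QP2),.15)
print("hit",env.movel(tcp(GRIP+.002*AX,QP2),.06,guard=5)); s=monitor.sense(); print(s["clock"],s["position"]-tcp(GRIP,QP2)); f0=F(); print("f0",f0)
env.close_gripper(25); s=monitor.sense(); print(s["clock"],s["finger_gap"],s["gripper_force"],"dF cass axes",B.T@(F()-f0))
import cv2; 
for n in("side","top"):
    f=eyes.grab_frame(n)["frame"][:,:,::-1]; x0,y0=((270,170) if n=="side" else (290,170)); globals()[n]=cv2.resize(f[y0:y0+140,x0:x0+133],None,fx=3,fy=3,interpolation=cv2.INTER_CUBIC)
cv2.imwrite("pics/grip.png",np.hstack([side,top])); np.save("f0.npy",f0)
E
```

```text
3.0917 [-0.0187  0.6897  0.2311]
hit False
4.8583 [-0.0009 -0.0001  0.0021]
f0 [ 0.0881 -0.8131 -0.5596]
5.5333 0.11406941443324804 26.025453507900238 dF cass axes [-5.7704 -0.4951  7.1615]
```

View pics/grip.png

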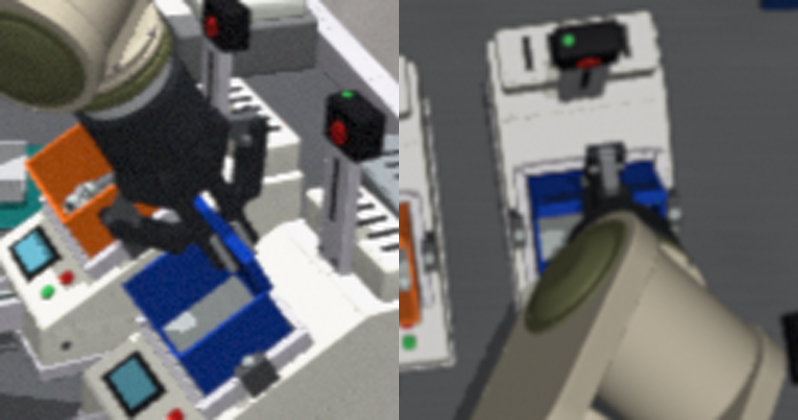

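The gripper holds the plate (gap 9.7 mm) with one finger on each face, seen at about (225,250) in the left half. Now the force-stepped pull.

```bash
python3 - <<'E'
from h import *
f0=np.load("f0.npy"); env.close_gripper(60)
p0=np.array(monitor.sense()["position"]); fz=lambda: AX@(F()-f0); cmd=p0.copy(); print("start",B.T@(F()-f0))
n=0; d=0
while n<25 and fz()>-11.2:
    fz_=fz(); st=.001 if fz_>-2 else .0004
    d+=st; n+=1; env.movel(p0+d*AX,.02); env.hold(.03)
    s=monitor.sense(); print(f"{s['clock']:.2f} cmd {d*1e3:.1f} act {(s['position']-p0)@AX*1e3:.2f} F {fz():.1f}")
    if (s['position']-p0)@AX>.0065: break
for _ in range(6): env.hold(.1); print("hold",fz(),(monitor.sense()['position']-p0)@AX)
env.movel(p0,.02); env.hold(.1); s=monitor.sense(); print("back",s["clock"],B.T@(F()-f0),(s['position']-p0)@AX,s["finger_gap"])
E
```

```text
start [-6.8462 -0.0221  7.2451]
6.13 cmd 1.0 act 0.81 F -4.6
6.42 cmd 1.4 act 1.28 F -5.3
6.70 cmd 1.8 act 1.72 F -7.3
6.98 cmd 2.2 act 2.09 F -6.5
7.27 cmd 2.6 act 2.44 F -7.8
7.55 cmd 3.0 act 2.80 F -7.5
7.83 cmd 3.4 act 3.17 F -8.6
8.12 cmd 3.8 act 3.53 F -10.2
8.40 cmd 4.2 act 3.87 F -11.5
hold -10.184037198561871 0.003856020576464376
hold -10.379622179438122 0.003879172492002913
hold -10.341986198250485 0.003892860246018186
hold -10.465529717381186 0.003862411967618425
hold -10.97014958797488 0.0038575616188377395
hold -10.367518582601166 0.0038615268526104576
back 9.4583 [ 0.2603 -0.3434 -3.3303] 4.701375648008356e-05 0.1076503160160017
```

The latch held at about 10.5 N, which is slightly under the requested 12 N. I'll repeat one short pull at 12 N, then let go and back off along the axis.

```bash
python3 - <<'E'
from h import *
f0=np.load("f0.npy"); fz=lambda: AX@(F()-f0)
p0=np.array(monitor.sense()["position"]); env.movel(p0+.0049*AX,.015)
for _ in range(5): env.hold(.1); print("hold",fz(),(monitor.sense()['position']-p0)@AX)
env.movel(p0-.0005*AX,.015); env.release(); print(F()-f0)
env.movel(tcp(GRIP+.05*AX,QP2),.15); env.movel(tcp(GRIP+.15*AX,QP2),.3)
p,q=tcp_mid(SM+[0,0,.0],Rs(YS),30,1); z=R.from_quat(q).apply([0,0,1])
env.movel(monitor.sense()["position"]+[-.05,0,.05],.3)
env.reach(p-.12*z+[0,0,.03],q)
s=monitor.sense(); print(s["clock"],s["position"],p)
import cv2; 
for n in("side","top"):
    f=eyes.grab_frame(n)["frame"][:,:,::-1]; cv2.imwrite(f"pics/{n}2.png",f); x0,y0=((195,170) if n=="side" else (290,170)); globals()[n]=cv2.resize(f[y0:y0+140,x0:x0+133] if n=="top" else f[y0:y0+140,x0+75:x0+208],None,fx=3,fy=3,interpolation=cv2.INTER_CUBIC)
cv2.imwrite("pics/after.png",np.hstack([side,top]))
a=[cv2.absdiff(cv2.imread("pics/side0.png"),cv2.imread("pics/side2.png"))[235:300,315:365].mean(), cv2.absdiff(cv2.imread("pics/top0.png"),cv2.imread("pics/top2.png"))[225:270,330:385].mean()]; print("blue region change",a)
E
```

```text
hold -11.652644560017677 0.004524367799157406
hold -11.790061155723448 0.004505357472035838
hold -11.429001633232136 0.004529618706523478
hold -12.15045655459151 0.004501728965739034
hold -13.006066714782635 0.004506149692099313
[0.7732 1.3701 0.5789]
14.825 [0.3531 0.3533 0.1788] [0.411  0.3398 0.0448]
blue region change [np.float64(2.4506666666666668), np.float64(1.828956228956229)]
```

The cassette was held at about 12 N for half a second and is home again: the image regions are unchanged. Next, grasp the scoop.

```bash
python3 - <<'E'
from h import *
p,q=tcp_mid(SM,Rs(YS),30,1)
env.movel(p-.07*R.from_quat(q).apply([0,0,1]),.2)
print("hit",env.movel(p,.1,guard=8)); env.close_gripper(30); env.close_gripper(100)
s=monitor.sense(); print(s["clock"],s["finger_gap"],s["gripper_force"],s["position"]-p,F())
print("lifted to",env.movel(p+[0,0,.08],.1)); env.hold(.2); s=monitor.sense(); print(s["clock"],s["finger_gap"],F(),s["position"]-p,R.from_quat(s["ee_rot"]).as_matrix()[:,1])
import cv2
x0,y0=200,170
ims=[]
for n,(x0,y0) in {"side":(215,150),"top":(130,220)}.items():
    f=eyes.grab_frame(n)["frame"][:,:,::-1]; cv2.imwrite(f"pics/{n}3.png",f); ims.append(cv2.resize(f[y0:y0+120,x0:x0+100],None,fx=4,fy=4,interpolation=cv2.INTER_CUBIC))
cv2.imwrite("pics/lift.png",np.hstack(ims))
E
```

```text
hit False
17.175 0.15057488791304785 97.28317737579346 [0.0001 0.0001 0.0003] [-1.5328 -0.1422  5.098 ]
lifted to False
18.325 0.15122363172050865 [ 0.0502  0.3655 -2.6141] [-0.0002 -0.0001  0.0794] [ 0.2318  0.9728 -0.0008]
```

View pics/lift.png

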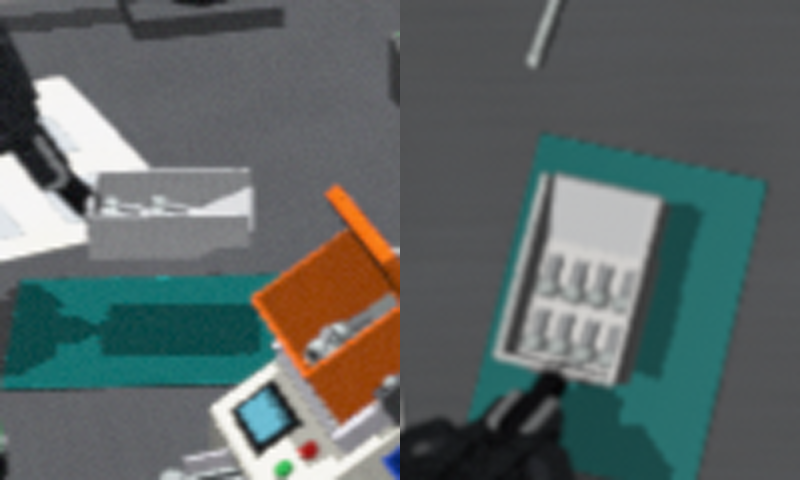

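The scoop is lifted level with all eight screws inside. Side view: rim corners at about (90,215), (95,170) and (250,168). Top view: (232,383), (95,358) and the front corner (263,197). I'll check these corners against the nominal held pose.

```bash
python3 - <<'E'
from vis import *; import pickle; C=pickle.load(open("cal.pkl","rb"))
s=lambda u,v: np.array([u/4+215-.4,v/4+150-.4]); t=lambda u,v: np.array([u/4+130-.4,v/4+220-.4])
SMl=np.array([.469,.326,.0985]); M=R.from_euler("Z",-13.4,degrees=True)
for n,a,b in (("rear near",s(90,215),t(232,384)),("rear far",s(95,170),t(94,358)),("front far",s(250,168),t(147,174)),("front near",s(252,215),t(264,197))):
    x,r=tri(C,a,b); print(n,x,"in scoop",M.inv().apply(x-SMl),"res",r.round(1))
E
```

```text
rear near [0.424  0.2875 0.123 ] in scoop [-0.0348 -0.0479  0.0245] res [-0.  0.  0. -0.]
rear far [0.4397 0.3693 0.1144] in scoop [-0.0385  0.0353  0.0159] res [-0.2  0.   0.  -0.2]
front far [0.543  0.3418 0.1159] in scoop [0.0684 0.0325 0.0174] res [ 0. -0. -0.  0.]
front near [0.5288 0.274  0.1156] in scoop [ 0.0703 -0.0368  0.0171] res [ 0.1 -0.  -0.   0.1]
```

The scoop matches nominal to about 2 mm and is level. Next: transport, then tip to 45° above the mouth.

```bash
cat >> h.py <<'E'
LIP=MOUTH+B@[-.018,0,.012]
def lipmove(lip,tip,v,yaw=YF): p,q=tcp_lip(lip,Rs(yaw,tip),30,1); env.movel(p,v,frame=q)
E
python3 - <<'E'
from h import *
p,q=tcp_mid(np.array([.455,.326,.27]),Rs(YS),30,1); env.movel(p,.25,frame=q)
lipmove(LIP+[-.01,0,.12],0,.25)
print(monitor.sense()["clock"])
lipmove(LIP+[0,0,.09],20,.12); lipmove(LIP+[0,0,.05],35,.12); lipmove(LIP,40,.1)
s=monitor.sense(); print(s["clock"],s["position"],F(),s["finger_gap"])
import cv2
ims=[]
for n,(x0,y0) in {"side":(285,170),"top":(300,180)}.items():
    f=eyes.grab_frame(n)["frame"][:,:,::-1]; ims.append(cv2.resize(f[y0:y0+120,x0:x0+100],None,fx=4,fy=4,interpolation=cv2.INTER_CUBIC))
cv2.imwrite("pics/tip.png",np.hstack(ims))
E
```

```text
21.65
23.175 [ 0.4586 -0.1025  0.2491] [-0.5522  0.3627 -2.539 ] 0.15048673347602484
```

View pics/tip.png

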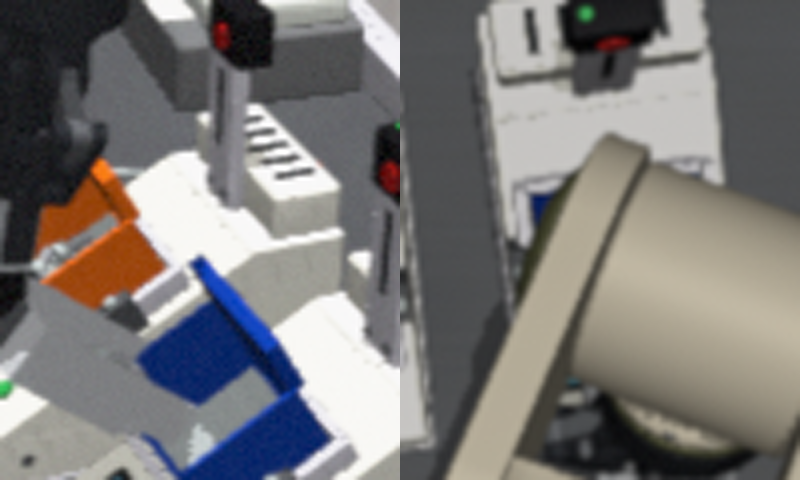

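The lip is inside the mouth, just past the front rim, at about (205,435) in the left half. Pouring now.

```bash
python3 - <<'E'
from h import *
for t in (46,52,57,61,65,69,73,77,80):
    lipmove(LIP+B[:,2]*.003,t,.05); env.hold(.12)
env.hold(.5); s=monitor.sense(); print(s["clock"],F(),s["finger_gap"])
import cv2
ims=[]
for n,(x0,y0) in {"side":(285,150),"top":(300,180)}.items():
    f=eyes.grab_frame(n)["frame"][:,:,::-1]; ims.append(cv2.resize(f[y0:y0+145,x0:x0+100],None,fx=4,fy=4,interpolation=cv2.INTER_CUBIC))
cv2.imwrite("pics/pour.png",np.hstack(ims))
E
```

```text
28.0333 [-0.2849  0.1712 -1.7456] 0.1496743107321498
```

View pics/pour.png

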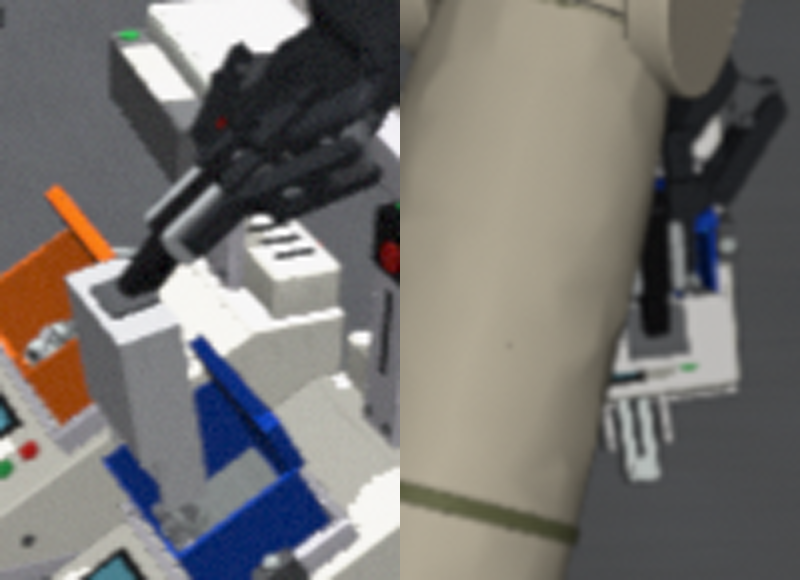

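The screws have slid into the cassette at about (180,520), and the wrist force dropped by roughly the weight of eight screws. Next: lift straight up, bring the scoop level over the feeder, and carry it back to the mat.

```bash
python3 - <<'E'
from h import *
lipmove(LIP+[0,0,.012],80,.05); lipmove(LIP+[0,0,.012],76,.15); lipmove(LIP+[0,0,.012],82,.15); env.hold(.3)
lipmove(LIP+[0,0,.05],80,.08); lipmove(LIP+[0,0,.08],50,.15); lipmove(LIP+[-.01,0,.12],0,.2)
env.hold(.3); fs=[]
for _ in range(10): env.hold(.05); fs.append(F()[2])
print("clock",monitor.sense()["clock"],"Fz",np.mean(fs),np.std(fs))
T=np.array([.469,.332,.019])
p,q=tcp_mid(T+[-.014,-.006,.25],Rs(YS),30,1); env.movel(p,.25,frame=q)
p,q=tcp_mid(T+[0,0,.04],Rs(YS),30,1); env.movel(p,.2,frame=q); env.hold(.1)
p,q=tcp_mid(T+[0,0,-.002],Rs(YS),30,1); print("touch",env.movel(p,.03,guard=3)); s=monitor.sense(); print(s["clock"],s["position"]-p,F())
E
```

```text
clock 32.5583 Fz -1.6276626820291251 0.503646738988524
touch True
37.4583 [ 0.     -0.0001  0.0023] [-0.7571 -1.3987  4.9567]
```

It touched down at the expected height (0.3 mm above nominal). Releasing and backing out along the handle.

```bash
python3 - <<'E'
from h import *
env.release(); s=monitor.sense(); z=R.from_quat(s["ee_rot"]).apply([0,0,1])
env.movel(s["position"]-.06*z,.1); env.movel(s["position"]-.12*z+[0,0,.05],.25)
env.movel(monitor.sense()["position"]+[-.02,.1,.05],.25)
env.hold(.3); s=monitor.sense(); print(s["clock"],s["position"],F())
import cv2
def crop(n,x0,y0,w,h,k):
    f=eyes.grab_frame(n)["frame"][:,:,::-1]; cv2.imwrite(f"pics/{n}_end.png",f); return cv2.resize(f[y0:y0+h,x0:x0+w],(400,300),interpolation=cv2.INTER_CUBIC)
a=np.hstack([crop("side",205,190,100,75,4),crop("side",295,235,80,60,5)]); b=np.hstack([crop("top",135,245,120,90,4),crop("top",315,215,80,60,5)])
cv2.imwrite("pics/end.png",np.vstack([a,b]))
E
```

```text
40.3833 [0.3323 0.4584 0.2473] [-0.2275 -0.346   0.3078]
```

View pics/end.png

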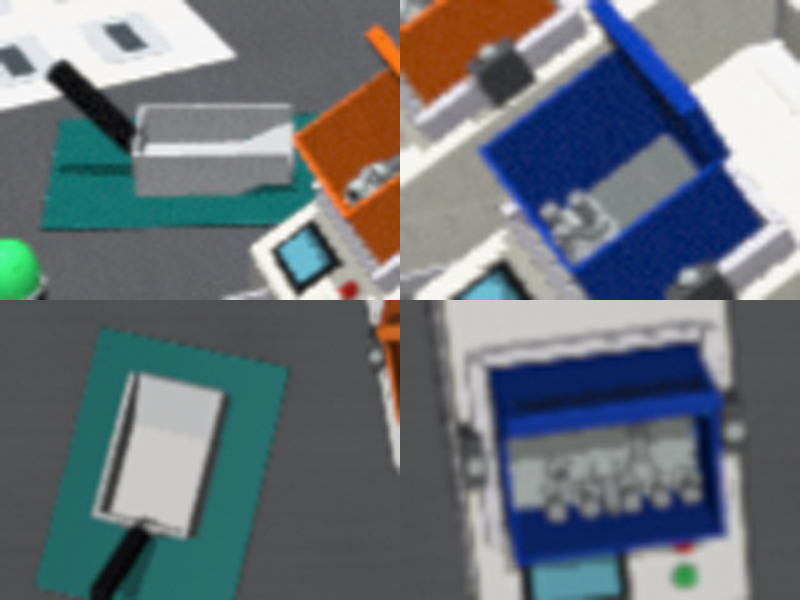

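The scoop is empty and upright on the mat (centre about (165,455), lower left), and the screws lie in the blue cassette (row at about (555–690,490), lower right). A quick image-difference check will show whether anything strayed or moved.

```bash
python3 - <<'E'
import cv2,numpy as np
for n in("side","top"):
    d=cv2.absdiff(cv2.imread(f"pics/{n}0.png"),cv2.imread(f"pics/{n}_end.png")).max(2)
    m=cv2.morphologyEx((d>40).astype(np.uint8),cv2.MORPH_CLOSE,np.ones((3,3)))
    k,_,st,_=cv2.connectedComponentsWithStats(m); print(n,[r.tolist() for r in st[1:] if r[4]>6])
E
```

```text
side [[36, 0, 157, 147, 5200], [188, 204, 17, 10, 92], [217, 205, 4, 4, 8], [143, 210, 4, 2, 8], [239, 216, 38, 6, 42], [131, 218, 8, 5, 17], [189, 220, 5, 4, 8], [238, 221, 41, 9, 143], [121, 226, 4, 4, 8], [240, 233, 39, 7, 49], [36, 251, 21, 37, 219], [323, 272, 14, 15, 117], [3, 343, 9, 3, 13], [67, 362, 10, 4, 16]]
top [[344, 249, 32, 11, 197], [162, 266, 43, 51, 915], [95, 345, 24, 19, 236], [0, 358, 96, 122, 5369], [98, 373, 5, 7, 25]]
```

Only the arm and its shadow, the scoop, and the cassette's contents changed. Nothing strayed and no other thing moved.

```bash
python3 -c "
from bench import job
print(job.hand_in())"
```

```text
the job is handed in; nothing more can be done
None
```

The job is handed in at about 40 s on the clock: the blue latch held a 12 N pull for half a second and the cassette settled home, the screws were poured into it (no stray screws seen; the pile was too blurred to count all eight), and the empty scoop stands upright on its mat.

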